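# Set an amplifier front panel out for filing its sawn end

## Task

The sawn end of the aluminium front panel, the end marked with blue, is going to be filed next. Push the panel flat along the riser's board, without picking it up, until the blue end sticks out about 4 cm past the end of the board it faces (the right-hand end, seen from the robot), and leave it lying there with its long back edge snug along the back rail. Leave the knob, the screw jar, the file and the multimeter where they are.

Things in the scene. Friction and masses are not known exactly. Their poses are not given: they have to be found in the camera images.
- riser: Fixed riser of brown plywood: board 200 (x) by 480 (y) mm, 18 mm thick, on two legs, its top 90 mm above the work surface. Origin: centre of its footprint, on the work surface; +x to the back (away from the robot), +y along the board to the left. A dark wooden rail, 15 mm thick, stands 20 mm above the board along its whole back edge; front and ends are open. Place and yaw (to 0.2 rad) vary.
- riser_end (a point): Middle of the top edge of the board's right-hand (-y) end; axes as the riser's. The board lies at +y of it; -y of it is free air.
- rail_face (a point): Point at mid-length of the rail's front face, at the height of the board's top (85 mm behind the riser's origin, 90 mm up); axes as the riser's. The face runs along y.
- panel: Loose aluminium panel 80 (x) by 180 (y) by 6 mm, about 0.2 kg, flat on the board, held by friction of 1 to 3 N. Two open windows 36 by 48 mm, 41 mm either side of its middle; blue band 10 mm wide along its -y (right) end. Origin: centre of its underside; +x to its back edge, +y to the left. Starts up to 0.2 rad crooked, middle of its back edge 18 to 40 mm off the rail, blue end 55 to 140 mm inside the board's end.
- panel_end (a point): Middle of the panel's blue (-y) end, at its underside; axes as the panel's.
- panel_back_left (a point): The panel's back left corner (+x, +y), at its underside.
- panel_back_right (a point): The panel's back right corner (+x, -y, at the blue end), at its underside.
- screw_jar: Bystander: round jar of brass screws with a red lid, 40 mm across, 48 mm tall, standing on the board near its left end. Origin: centre of its underside.
- knob: Bystander: black amplifier knob, 32 mm across, 22 mm tall, standing on the board near its front right corner. Origin: centre of its underside.
- file: Bystander: flat file with a red handle, about 260 mm long, 25 mm thick at the handle, lying on the work surface in front of the riser, roughly along y. Origin: on the work surface, 20 mm from the handle's end of the blade (blade towards -y, handle towards +y).
- multimeter: Bystander: yellow multimeter lying face up on the work surface to the left of the riser, 150 mm (x) by 75 mm (y), 43 mm tall over its dial. Origin: centre of its underside.
Not all that is in view belongs to the job. Several things have the shape of the panel; the one meant has the colours described above.

How it is judged:
At the end, for the whole second after the job is handed in: The panel lies flat and at rest on the riser's board, its blue end 28 to 52 mm past the board's right-hand end, and both its back corners within 6 mm of the rail's front face (y of panel_end in the frame of riser_end between -0.052 and -0.028 m and x of each of panel_back_left, panel_back_right in the frame of rail_face above -0.006 m and z of panel in the frame of riser between 0.086 and 0.093 m and angle between panel's own z axis and vertical below 0.03 rad and linear speed of panel below 0.01 m/s); the robot touches nothing.
It fails at once if the panel is lifted (more than 10 mm), tipped (more than 0.15 rad) or falls off the board (z of panel in the frame of riser above 0.1 m or angle between panel's own z axis and vertical above 0.15 rad or z of panel in the frame of riser below 0.08 m).
It fails at once if the screw jar is moved by more than 15 mm (distance of screw_jar from where it was at the start of the episode above 0.015 m).
It fails at once if the knob is moved by more than 15 mm (distance of knob from where it was at the start of the episode above 0.015 m).
It fails at once if the file is moved by more than 15 mm (distance of file from where it was at the start of the episode above 0.015 m).
It fails at once if the multimeter is moved by more than 15 mm (distance of multimeter from where it was at the start of the episode above 0.015 m).
It also fails if it takes over 45 s, if anything falls off the work surface, if the arm or the gripper's body presses on something with over 40 N, if the wrist force passes 120 N, or if a joint passes its speed limit or range.

## Robot

A 6-joint arm with a two-finger parallel gripper is mounted at the origin on the work surface. World frame = base frame: x ahead of the robot, y to its left, z up, the work surface at z = 0. Lengths are in m, angles in rad, forces in N, time in s.
With the tool pointing down it reaches from about 0.375 to 0.9 m from the base axis. Payload 3.1 kg.
Tool frame: the origin (TCP) lies at the very end of the fingers, on their centre line; the grasp point (between the pads) lies 19 mm behind it (manip.pinch_z is the distance from the TCP to the grasp point, in m); z points along the fingers, y is the line along which they close (so a half turn about z gives the same grasp; the last joint's range is limited). The gripper opens to 85 mm and grips with 20 to 120 N. Pads are 22 mm wide; open, the fingers measure 114 mm over their backs; the gripper's body (76 mm by 85 mm) begins 54 mm behind the grasp point. The pads swing forward as they close: fully open they stand 13 mm farther back than shut.
Start: joints at [-1.339, 0.527, 1.433, -0, 1.181, -0.178], TCP at [0.25, -0.573, 0.207] pointing down, gripper open.
Joint ranges: [-3.08, 3.08], [-0.75, 2.2], [0.22, 2.44], [-1.43, 4.57], [0, 2.65], [-2.85, 2.85]. Speed limits (rad/s): [2.79, 2.79, 3.14, 3.14, 3.14, 3.14].

## Interface

Orientations are given as a unit quaternion [x, y, z, w].
In Python, from station import manip gives the robot as it stands.
- The arm moves only by the tool servo_tool, never from a script. Its argument "commands" is one flat list of numbers, 7 for each row, row after row: the shift along the tool's x, y, z each as a share of 500 mm, from -1 to 1, then the turn, a rotation vector about the tool's x, y, z each as a share of 360 degrees, from -1 to 1, then the opening, from -1 (shut) to 1 (fully open). In form: [dx, dy, dz, rx, ry, rz, claw, dx, dy, dz, rx, ry, rz, claw, ...]. A call has 1 to 12 rows; each row shifts and turns the commanded pose from where the row before left it, along the tool's axes as they then stand; what a row does not reach is not made up. A row lasts 1/12 s, in which the tool goes at most 41.7 mm and 7.16 degrees, less where a joint would pass 70% of its speed; a pose out of reach is approached as far as the arm can. A call with a number of a shift or a turn outside -1 to 1 is refused whole. A call with a gripper value outside its range is refused whole. The fingers move at their own pace and stop on an object; "force" is the grip in N (left out, the last holds). Time passes only in rows, so rows that do not move let the fingers close. It gives the time, the measured TCP pose, the force, the opening and the grip force at its end, in the units of the state.
- manip.sense(): the state, without advancing time (a new reading comes with each control period).
- manip.snapshot(name): name is "scene" or "side" or "wrist"; returns a dict with "img" (400x640x3 uint8, red, green, blue), "mtx" (3x3 intrinsics, pixels), "distortion" ([k1, k2, p1, p2, k3] as OpenCV has them; the pictures are not rectified), "world_to_cam" (4x4, takes a point from world to camera coordinates). Camera axes: x right, y up, looking along -z (the intrinsics and any distortion apply to the point x, -y, -z); pixel columns grow to the right and rows downward; lengths in m; the calibration is good to about 2 mm. A picture is of the moment at which its call begins. There is no depth.
- manip.sign_off(): hands the job in; it is judged then, once.
Trained networks look in a picture, given as the dict that the camera call returned (one of the last four; its "shot" number tells which), for a name from the list of things; names that differ only in an ending like _2 or _b are one class to them, and where a whole thing is asked for, a point or a joint stands for the part that bears it (a point fixed in the world has none). Each returns a list of dicts, best first, with "conf" (0 to 1); they miss things now and then, are a little off and sometimes report something else, mostly with a low value. They report only what shows in the picture. A call takes as long as a camera call. They do not tell look-alikes from the thing itself.
- manip.look_for(picture, query): "box" ([left, top, width, height] in pixels, round what is visible of it).
- manip.silhouettes(picture, query): "pixels" (400x640 bool, what is visible of it) and "box" ([left, top, width, height] in pixels, round what is visible of it).
The state is a dict: "t": time; "q": joint angles; "qd": joint speeds; "tau": joint torques, N m; "tcp_pos": TCP position; "tool_rot": TCP orientation; "force": force on the tool from outside, world axes, zero at the start; "ft_torque": the same for the moment, N m; "finger_gap": opening from 0.0 (shut) to 1.0 (fully open); "gripper_force": force on a finger pad.
Only numpy, scipy, OpenCV 4.12 (cv2) and the standard library are available. Lean on these libraries where they do the work, as an engineer would, in place of code of your own. Each camera call takes 0.05 s, during which the arm holds its last target. There are 200 camera calls.

## Working session

There is one attempt and no reset: what is moved stays moved. The work goes in short steps, Python scripts to look and compute and a tool call to move; the robot and the scene stay as the last step left them, time stands still between calls to the robot, and variables do not carry over. Pictures are saved under pics/ and viewed, at most 10 in all, crops included, and the job is handed in when it is done.

Besides the shell and the picture viewer there is one more tool, called after "Request:" as name(argument=value, ...) on one line, values as JSON. servo_tool: Moves the arm, as the interface text tells. Its arguments: {"type":"object","properties":{"commands":{"type":"array"},"force":{"type":"number"}},"required":["commands"]}

```bash
mkdir -p pics; ls; cat > h.py <<'E'
import numpy as np, cv2
from station import manip
def snap(n):
    return manip.snapshot(n)
def save(im,name): cv2.imwrite('pics/'+name,cv2.cvtColor(np.ascontiguousarray(im),cv2.COLOR_RGB2BGR))
def ray(s,uv):
    p=cv2.undistortPoints(np.array(uv,float).reshape(-1,1,2),np.array(s['mtx']),np.array(s['distortion'])).reshape(-1,2)
    d=np.c_[p[:,0],-p[:,1],-np.ones(len(p))]
    T=np.array(s['world_to_cam']);R=T[:3,:3]
    return -R.T@T[:3,3], d@R
def onz(s,uv,z):
    c,d=ray(s,uv); return c+d*((z-c[2])/d[:,2])[:,None]
def proj(s,P):
    T=np.array(s['world_to_cam']);p=np.atleast_2d(P)@T[:3,:3].T+T[:3,3]
    q=p*[1,-1,-1]
    return cv2.projectPoints(q,np.zeros(3),np.zeros(3),np.array(s['mtx']),np.array(s['distortion']))[0].reshape(-1,2)
E
python3 - <<'E'
from h import *
for n in ('scene','side'):
    s=snap(n); save(s['img'],n+'0.png')
    T=np.array(s['world_to_cam']);print(n,(-T[:3,:3].T@T[:3,3]).round(3))
    for q in ('panel','riser','knob','screw_jar','file','multimeter'):
        print(q,[(np.round(d['box']).tolist(),round(d['conf'],2)) for d in manip.look_for(s,q)])
E
```

```text
pics
scene [ 1.197 -0.772  1.109]
panel [([286.0, 291.0, 70.0, 68.0], 0.82), ([196.0, 294.0, 69.0, 61.0], 0.59), ([280.0, 193.0, 63.0, 46.0], 0.55)]
riser [([238.0, 143.0, 165.0, 130.0], 0.91), ([278.0, 192.0, 63.0, 52.0], 0.27)]
knob [([248.0, 218.0, 8.0, 15.0], 0.49)]
screw_jar [([376.0, 156.0, 13.0, 18.0], 0.51)]
file [([236.0, 176.0, 72.0, 40.0], 0.82)]
multimeter [([364.0, 147.0, 45.0, 29.0], 0.82)]
side [0.523 0.6   0.802]
panel [([296.0, 146.0, 47.0, 57.0], 0.61), ([239.0, 123.0, 59.0, 31.0], 0.6), ([306.0, 103.0, 55.0, 22.0], 0.59)]
riser [([252.0, 125.0, 128.0, 175.0], 0.92)]
knob []
screw_jar [([269.0, 251.0, 21.0, 28.0], 0.92)]
file [([382.0, 180.0, 31.0, 84.0], 0.69), ([298.0, 147.0, 42.0, 57.0], 0.45)]
multimeter [([255.0, 324.0, 81.0, 49.0], 0.86)]
```

View pics/scene0.png

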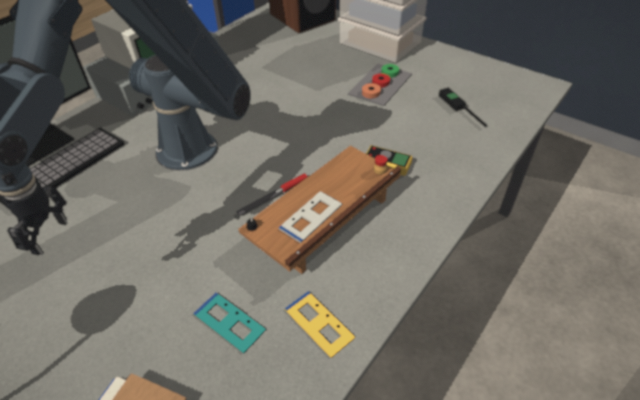

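View pics/side0.png

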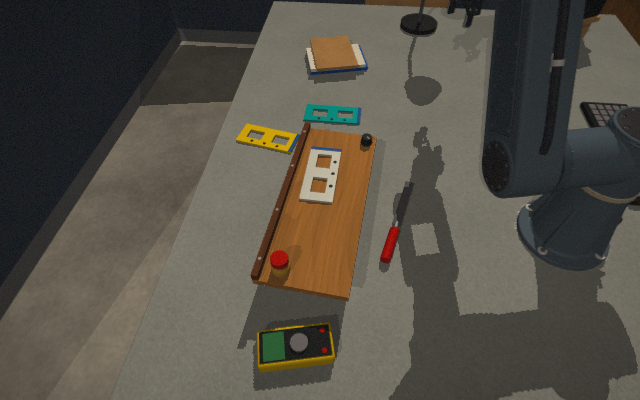

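The side view shows the aluminium panel on the board at about (321,175), with its blue end at (327,149). Two look-alikes lie on the table: yellow at (267,138) and teal at (332,114). In the scene view the aluminium one is at (310,215), yellow at (320,323) and teal at (230,322). The knob is at (366,140), the jar at (279,264) and the rail is on the left. I choose the aluminium panel on the board and check it in a crop.

```bash
python3 - <<'E'
from h import *
s=snap('side'); print(np.array(s['mtx']).round(1).tolist(),np.round(s['distortion'],3))
c=cv2.resize(s['img'][115:305,240:400],None,fx=3.15,fy=3.15,interpolation=cv2.INTER_CUBIC); save(c,'crop1.png')
for d in manip.silhouettes(s,'panel')+manip.silhouettes(s,'riser'):
    m=d['pixels'].astype(np.uint8); r=cv2.minAreaRect(cv2.findNonZero(m)); print(d['conf'],cv2.boxPoints(r).round(1).tolist())
    h=cv2.convexHull(cv2.findNonZero(m)); print(cv2.approxPolyDP(h,3,True).reshape(-1,2).tolist())
E
```

```text
[[387.4, 0.0, 320.4], [0.0, 387.4, 198.4], [0.0, 0.0, 1.0]] [-0.003  0.     0.     0.     0.   ]
0.88 [[298.3999938964844, 199.8000030517578], [310.70001220703125, 142.5], [343.6000061035156, 149.60000610351562], [331.29998779296875, 206.89999389648438]]
[[341, 149], [332, 203], [299, 199], [310, 148]]
0.65 [[235.10000610351562, 142.60000610351562], [239.3000030517578, 121.5], [299.8999938964844, 133.60000610351562], [295.70001220703125, 154.6999969482422]]
[[299, 135], [290, 152], [236, 140], [247, 124]]
0.84 [[248.60000610351562, 282.8999938964844], [281.79998779296875, 116.80000305175781], [380.70001220703125, 136.5], [347.5, 302.70001220703125]]
[[375, 137], [348, 300], [253, 283], [251, 271], [304, 123]]
```

View pics/crop1.png

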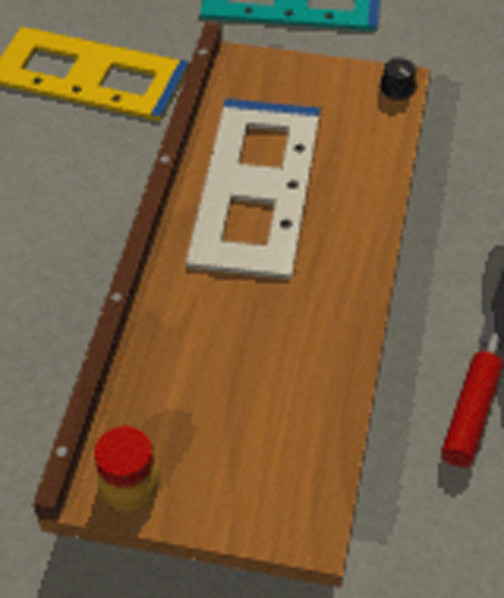

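The crop confirms it: bare aluminium panel, two windows, blue end pointing to the far (-y) end. Crop corners are (225,100), (321,106), (293,275) and (188,267).

```bash
cat > fit.py <<'E'
from h import *
from scipy.optimize import least_squares
def fit(s,uv,loc,z,x0):
    loc=np.array(loc,float)
    def P(v):
        c,n=np.cos(v[2]),np.sin(v[2]); return np.c_[loc@np.array([[c,n],[-n,c]])+v[:2],np.broadcast_to(z,len(loc))]
    r=least_squares(lambda v:(proj(s,P(v))-uv).ravel(),x0)
    return r.x,r.fun.reshape(-1,2).round(1).tolist()
def inframe(p,f):
    c,n=np.cos(f[2]),np.sin(f[2]); return (np.atleast_2d(p)-f[:2])@np.array([[c,-n],[n,c]])
E
python3 - <<'E'
from fit import *
s=snap('side')
f=lambda a:(np.array(a,float)+.5)/3.15-.5+[240,115]
R,e=fit(s,f([(431,68),(343,574),(218,44),(58,513)]),[(-.1,-.24),(-.1,.24),(.085,-.24),(.085,.24)],.09,[.6,0,0]); print('riser',R.round(4),e)
P,e=fit(s,f([(225,100),(321,106),(293,273),(188,265)]),[(.04,-.09),(-.04,-.09),(-.04,.09),(.04,.09)],.096,[.6,0,0]); print('panel',P.round(4),e)
print('panel in riser',inframe(P[:2],R).round(4),P[2]-R[2])
for q,z in (('knob',.112),('screw_jar',.138)):
    uv={'knob':[(399,68)],'screw_jar':[(124,450)]}[q]; p=onz(s,f(uv),z)[0]; print(q,p.round(3),inframe(p[:2],R).round(3))
# check in scene view
s2=snap('scene'); im=s2['img'].copy()
def pts(v,l):
    c,n=np.cos(v[2]),np.sin(v[2]); return np.array(l)@np.array([[c,n],[-n,c]])+v[:2]
for v,l,z in ((R,[(-.1,-.24),(-.1,.24),(.085,.24),(.085,-.24)],.09),(P,[(.04,-.09),(-.04,-.09),(-.04,.09),(.04,.09)],.096)):
    q=proj(s2,np.c_[pts(v,l),np.full(4,z)]); cv2.polylines(im,[np.round(q*16).astype(np.int32)],True,(255,0,255),1,shift=4)
save(cv2.resize(im[130:290,220:430],None,fx=3.5,fy=3.5),'chk.png')
print(manip.sense())
E
```

```text
riser [ 0.5892  0.016  -0.0949] [[-0.4, -0.8], [-0.5, -0.5], [1.2, -1.7], [-0.0, 1.9]]
panel [ 0.6    -0.0566 -0.0304] [[0.0, -0.3], [-0.4, 0.5], [0.3, 0.4], [-0.0, -0.5]]
panel in riser [[ 0.0177 -0.0713]] 0.06449968489882271
knob [ 0.494 -0.183  0.112] [[-0.076 -0.207]]
screw_jar [0.654 0.219 0.138] [[0.045 0.209]]
{'t': 0.95, 'q': array([-1.33849143e+00,  5.27468747e-01,  1.43268991e+00, -2.25489310e-05,
        1.18139407e+00, -1.78494060e-01]), 'qd': array([-0.00222867,  0.000404  ,  0.00049116, -0.00208725, -0.0014247 ,
       -0.00097768]), 'tau': array([-7.12615588e-05, -4.42312932e+01, -1.78426713e+01, -1.64330158e-04,
        8.62183351e-04, -2.56862158e-06]), 'tcp_pos': array([ 0.24960954, -0.57297656,  0.20743284]), 'tool_rot': array([ 9.78978713e-01,  2.03962447e-01, -9.88966006e-06,  2.02370388e-05]), 'force': array([0.17014881, 0.8659184 , 0.73566614]), 'ft_torque': array([ 0.01109518, -0.00792871, -0.05048928]), 'gripper_force': 0.0, 'finger_gap': 1.0007539326293518}
```

View pics/chk.png

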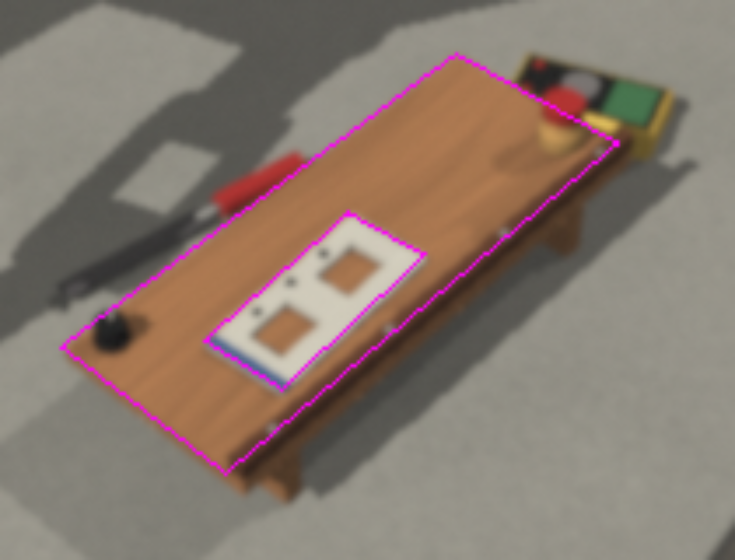

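The fit overlay matches the scene view: board outline and panel outline lie on their edges, knob at (112,330), jar at (562,115). Next: shut the gripper, align it with the riser and travel to in front of the panel.

Request:
servo_tool(commands=[0, 0, 0, 0, 0, 0.0161, -1, 0, 0, 0, 0, 0, 0.0161, -1, 0, 0, 0, 0, 0, 0.0161, -1, 0, 0, 0, 0, 0, 0.0161, -1, 0, 0, 0, 0, 0, 0.0161, -1, 0.029, -0.0729, 0, 0, 0, 0, -1, 0.029, -0.0729, 0, 0, 0, 0, -1, 0.029, -0.0729, 0, 0, 0, 0, -1, 0.029, -0.0729, 0, 0, 0, 0, -1, 0.029, -0.0729, 0, 0, 0, 0, -1, 0.029, -0.0729, 0, 0, 0, 0, -1, 0.029, -0.0729, 0, 0, 0, 0, -1])

```text
t: 1.95
tcp_pos: [0.3754, -0.327, 0.2076]
tool_rot: [0.999, -0.048, 0.0, 0.0]
force: [0.9, 0.5, -0.1]
finger_gap: 0.001
gripper_force: 0.0
```

Request:
servo_tool(commands=[0.029, -0.0729, 0, 0, 0, 0, -1, 0.029, -0.0729, 0, 0, 0, 0, -1, 0.029, -0.0729, 0, 0, 0, 0, -1, 0.029, -0.0729, 0, 0, 0, 0, -1, 0.029, -0.0729, 0, 0, 0, 0, -1, 0.029, -0.0729, 0, 0, 0, 0, -1, 0.029, -0.0729, 0, 0, 0, 0, -1, 0.029, -0.0729, 0, 0, 0, 0, -1, 0, 0, 0, 0, 0, 0, -1, 0, 0, 0, 0, 0, 0, -1])

```text
t: 2.78
tcp_pos: [0.5186, -0.0474, 0.2075]
tool_rot: [0.999, -0.045, 0.0, 0.0]
force: [0.0, -0.3, -0.2]
finger_gap: 0.004
gripper_force: 0.0
```

```bash
cat > st.py <<'E'
from fit import *
R=[.5892,.016,-.0949]
s=manip.sense(); q=s['tool_rot']; print(round(s['t'],2),'riser xy',inframe(s['tcp_pos'][:2],R).round(4),'z',s['tcp_pos'][2].round(4),'yaw',2*np.arctan2(q[1],q[0]).round(4),q.round(4),'F',s['force'].round(2),s['finger_gap'])
E
python3 st.py
```

```text
2.78 riser xy [[-0.0643 -0.0698]] z 0.2075 yaw -0.0902 [ 9.99e-01 -4.51e-02  2.00e-04  1.00e-04] F [ 0.03 -0.25 -0.22] 0.003841064505448239
```

Request:
servo_tool(commands=[0, 0, 0.06, 0, 0, 0, -1, 0, 0, 0.06, 0, 0, 0, -1, 0, 0, 0.05, 0, 0, 0, -1, 0, 0, 0.03, 0, 0, 0, -1, 0, 0, 0.018, 0, 0, 0, -1, 0, 0, 0.01, 0, 0, 0, -1, 0, 0, 0, 0, 0, 0, -1, 0, 0, 0, 0, 0, 0, -1])

```text
t: 3.45
tcp_pos: [0.5185, -0.0501, 0.094]
tool_rot: [0.999, -0.048, 0.001, 0.0]
force: [-0.1, -1.0, 0.2]
finger_gap: 0.003
gripper_force: 0.0
```

```bash
python3 st.py; python3 - <<'E'
from h import *
s=snap('side'); save(cv2.resize(s['img'][115:305,240:400],None,fx=3.15,fy=3.15,interpolation=cv2.INTER_CUBIC),'d1.png')
E
```

```text
3.45 riser xy [[-0.0641 -0.0725]] z 0.094 yaw -0.0958 [ 9.989e-01 -4.790e-02  6.000e-04  2.000e-04] F [-0.06 -0.96  0.18] 0.0032756850941294715
```

View pics/d1.png

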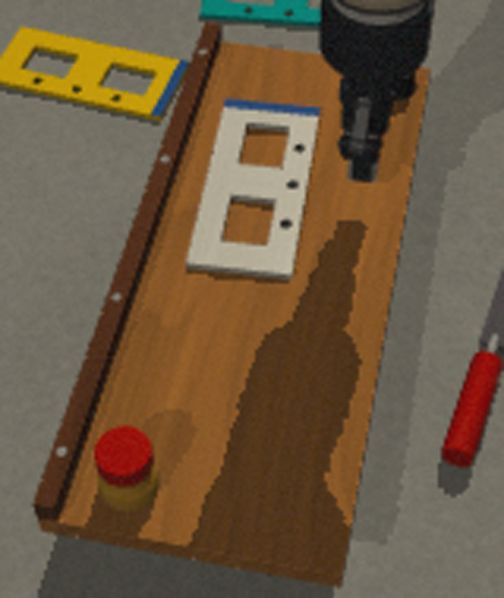

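The tool at (362,178) stands clear in front of the panel's front edge. Now I push it to the rail.

Request:
servo_tool(commands=[0.01, 0, 0.0025, 0, 0, 0, -1, 0.01, 0, 0, 0, 0, 0, -1, 0.01, 0, 0, 0, 0, 0, -1, 0.01, 0, 0, 0, 0, 0, -1, 0.01, 0, 0, 0, 0, 0, -1, 0.01, 0, 0, 0, 0, 0, -1, 0.01, 0, 0, 0, 0, 0, -1, 0.01, 0, 0, 0, 0, 0, -1, 0.01, 0, 0, 0, 0, 0, -1, 0, 0, 0, 0, 0, 0, -1])

```text
t: 4.33
tcp_pos: [0.5643, -0.0539, 0.0922]
tool_rot: [0.999, -0.047, 0.001, 0.0]
force: [0.2, -0.6, -0.3]
finger_gap: -0.005
gripper_force: 0.0
```

Request:
servo_tool(commands=[0.004, 0, 0, 0, 0, 0, -1, 0.004, 0, 0, 0, 0, 0, -1, 0.004, 0, 0, 0, 0, 0, -1, 0, 0, 0, 0, 0, 0, -1])

```text
t: 4.67
tcp_pos: [0.5692, -0.0543, 0.0922]
tool_rot: [0.999, -0.047, 0.0, 0.0]
force: [0.2, 0.4, 0.0]
finger_gap: -0.002
gripper_force: 0.0
```

```bash
python3 st.py
```

```text
4.67 riser xy [[-0.0133 -0.0718]] z 0.0922 yaw -0.095 [ 9.989e-01 -4.750e-02  2.000e-04  1.000e-04] F [0.23 0.45 0.  ] -0.0015720916428914335
```

Request:
servo_tool(commands=[0.004, 0, 0, 0, 0, 0, -1, 0.004, 0, 0, 0, 0, 0, -1, 0.004, 0, 0, 0, 0, 0, -1])

```text
t: 4.92
tcp_pos: [0.5749, -0.0547, 0.0922]
tool_rot: [0.999, -0.047, 0.0, -0.0]
force: [0.2, 0.2, 0.1]
finger_gap: -0.004
gripper_force: 0.0
```

```bash
python3 st.py; python3 - <<'E'
from h import *
s=snap('side'); save(cv2.resize(s['img'][115:305,240:400],None,fx=3.15,fy=3.15,interpolation=cv2.INTER_CUBIC),'d2.png')
E
```

```text
4.92 riser xy [[-0.0076 -0.0718]] z 0.0922 yaw -0.095 [ 0.9989 -0.0475  0.     -0.    ] F [0.18 0.18 0.07] -0.0040258850478832675
```

View pics/d2.png

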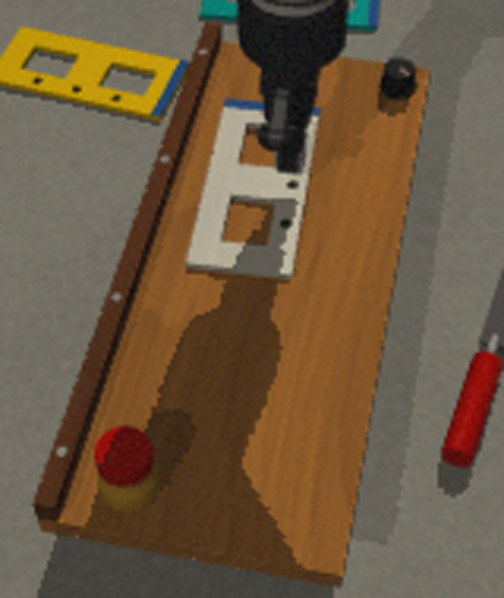

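The tip at (290,168) is over the panel and the panel has not moved, so the tip is higher than I thought. Checking the projected TCP against both views.

```bash
python3 - <<'E'
from h import *
t=manip.sense()['tcp_pos']; ims=[]
for n,k in (('side',1),('scene',1)):
    s=snap(n); u=proj(s,t)[0]; print(n,u.round(1))
    x,y=int(u[0])-30,int(u[1])-35
    c=cv2.resize(s['img'][y:y+60,x:x+60],None,fx=6.6,fy=6.6,interpolation=cv2.INTER_CUBIC)
    q=((u-[x,y]+.5)*6.6).astype(int); cv2.drawMarker(c,tuple(int(a) for a in q),(255,0,255),cv2.MARKER_CROSS,20,1)
    for dz,col in ((.02,(0,255,0)),):
        q=((proj(s,t+[0,0,dz])[0]-[x,y]+.5)*6.6).astype(int); cv2.drawMarker(c,tuple(int(a) for a in q),col,cv2.MARKER_CROSS,20,1)
    ims.append(c)
save(np.hstack(ims),'tip.png')
E
```

```text
side [331.1 174.4]
scene [303.8 211.1]
```

View pics/tip.png

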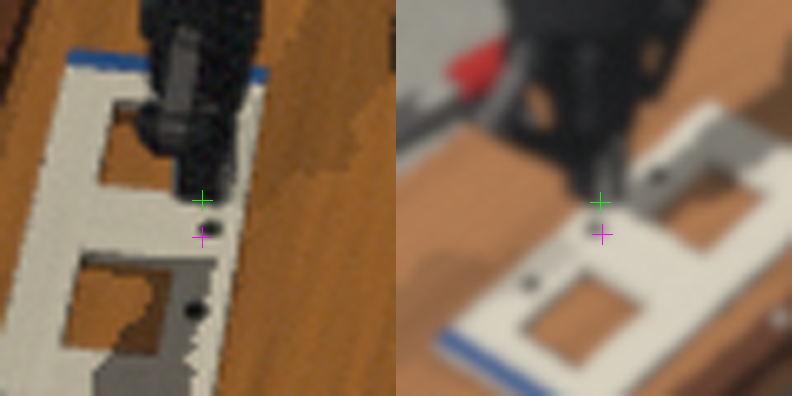

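The pink cross (reported TCP) lies below the real fingertip in both views. The tip matches the green cross, about 20 mm higher. So the fingers really end about 19–20 mm above the reported TCP. I'll back off and find the board by gentle touch.

Request:
servo_tool(commands=[-0.038, 0, 0, 0, 0, 0, -1, -0.038, 0, 0, 0, 0, 0, -1, -0.037, 0, 0, 0, 0, 0, -1, 0, 0, 0.012, 0, 0, 0, -1, 0, 0, 0.01, 0, 0, 0, -1, 0, 0, 0.004, 0, 0, 0, -1, 0, 0, 0, 0, 0, 0, -1, 0, 0, 0, 0, 0, 0, -1])

```text
t: 5.73
tcp_pos: [0.5197, -0.0496, 0.0789]
tool_rot: [0.999, -0.047, 0.0, 0.0]
force: [0.0, -0.1, 0.3]
finger_gap: 0.0
gripper_force: 0.0
```

Request:
servo_tool(commands=[0, 0, 0.002, 0, 0, 0, -1, 0, 0, 0.002, 0, 0, 0, -1, 0, 0, 0, 0, 0, 0, -1])

```text
t: 5.98
tcp_pos: [0.5187, -0.0494, 0.077]
tool_rot: [0.999, -0.047, 0.0, 0.0]
force: [0.2, -0.2, -0.5]
finger_gap: -0.001
gripper_force: 0.0
```

```bash
python3 st.py; python3 -c "
from station import manip; print(manip.pinch_z)"
```

```text
5.98 riser xy [[-0.064  -0.0718]] z 0.077 yaw -0.095 [ 0.9989 -0.0474  0.      0.    ] F [ 0.23 -0.2  -0.53] -0.0012958718364880963
0.0187
```

Request:
servo_tool(commands=[0, 0, 0.002, 0, 0, 0, -1, 0, 0, 0.002, 0, 0, 0, -1, 0, 0, 0, 0, 0, 0, -1])

```text
t: 6.23
tcp_pos: [0.5184, -0.0493, 0.075]
tool_rot: [0.999, -0.047, -0.0, -0.0]
force: [0.0, -0.4, -0.8]
finger_gap: -0.001
gripper_force: 0.0
```

Request:
servo_tool(commands=[0, 0, 0.002, 0, 0, 0, -1, 0, 0, 0, 0, 0, 0, -1])

```text
t: 6.4
tcp_pos: [0.5184, -0.0494, 0.0741]
tool_rot: [0.999, -0.047, -0.0, -0.0]
force: [0.3, 0.1, -0.2]
finger_gap: 0.001
gripper_force: 0.0
```

Request:
servo_tool(commands=[0, 0, 0.002, 0, 0, 0, -1, 0, 0, 0, 0, 0, 0, -1])

```text
t: 6.57
tcp_pos: [0.5184, -0.0493, 0.073]
tool_rot: [0.999, -0.047, -0.0, -0.0]
force: [0.8, -0.8, 1.2]
finger_gap: -0.002
gripper_force: 0.0
```

Request:
servo_tool(commands=[0, 0, 0.002, 0, 0, 0, -1, 0, 0, 0, 0, 0, 0, -1])

```text
t: 6.73
tcp_pos: [0.5184, -0.0494, 0.072]
tool_rot: [0.999, -0.048, -0.0, -0.0]
force: [-0.7, 0.4, -0.1]
finger_gap: -0.0
gripper_force: 0.0
```

Request:
servo_tool(commands=[0, 0, 0.002, 0, 0, 0, -1, 0, 0, 0, 0, 0, 0, -1])

```text
t: 6.9
tcp_pos: [0.5184, -0.0493, 0.071]
tool_rot: [0.999, -0.047, -0.0, -0.0]
force: [-0.1, -0.2, -0.2]
finger_gap: -0.001
gripper_force: 0.0
```

Request:
servo_tool(commands=[0, 0, 0.002, 0, 0, 0, -1, 0, 0, 0, 0, 0, 0, -1])

```text
t: 7.07
tcp_pos: [0.5184, -0.0493, 0.07]
tool_rot: [0.999, -0.047, -0.0, -0.0]
force: [0.4, -0.6, -1.1]
finger_gap: -0.002
gripper_force: 0.0
```

Request:
servo_tool(commands=[0, 0, 0.002, 0, 0, 0, -1, 0, 0, 0, 0, 0, 0, -1])

```text
t: 7.23
tcp_pos: [0.5184, -0.0493, 0.069]
tool_rot: [0.999, -0.047, -0.0, -0.0]
force: [-0.1, 0.6, 0.6]
finger_gap: 0.0
gripper_force: 0.0
```

Request:
servo_tool(commands=[0, 0, 0.002, 0, 0, 0, -1, 0, 0, 0, 0, 0, 0, -1])

```text
t: 7.4
tcp_pos: [0.5184, -0.0493, 0.068]
tool_rot: [0.999, -0.047, -0.0, -0.0]
force: [-0.1, -0.5, -0.2]
finger_gap: 0.001
gripper_force: 0.0
```

Request:
servo_tool(commands=[0, 0, 0.002, 0, 0, 0, -1, 0, 0, 0, 0, 0, 0, -1])

```text
t: 7.57
tcp_pos: [0.5184, -0.0493, 0.067]
tool_rot: [0.999, -0.047, -0.0, -0.0]
force: [0.4, -0.4, -0.3]
finger_gap: -0.001
gripper_force: 0.0
```

```bash
python3 st.py; python3 - <<'E'
from h import *
t=manip.sense()['tcp_pos']; ims=[]
for n,k in (('side',1),('scene',1)):
    s=snap(n); u=proj(s,t)[0]
    x,y=int(u[0])-30,int(u[1])-35
    c=cv2.resize(s['img'][y:y+60,x:x+60],None,fx=6.6,fy=6.6,interpolation=cv2.INTER_CUBIC)
    for dz,col in ((0,(255,0,255)),(.02,(0,255,0)),):
        q=((proj(s,t+[0,0,dz])[0]-[x,y]+.5)*6.6).astype(int); cv2.drawMarker(c,tuple(int(a) for a in q),col,cv2.MARKER_CROSS,20,1)
    ims.append(c)
save(np.hstack(ims),'tip2.png')
E
```

```text
7.57 riser xy [[-0.0643 -0.0718]] z 0.067 yaw -0.095 [ 9.989e-01 -4.750e-02 -1.000e-04 -0.000e+00] F [ 0.37 -0.4  -0.29] -0.0011846857146496114
```

View pics/tip2.png

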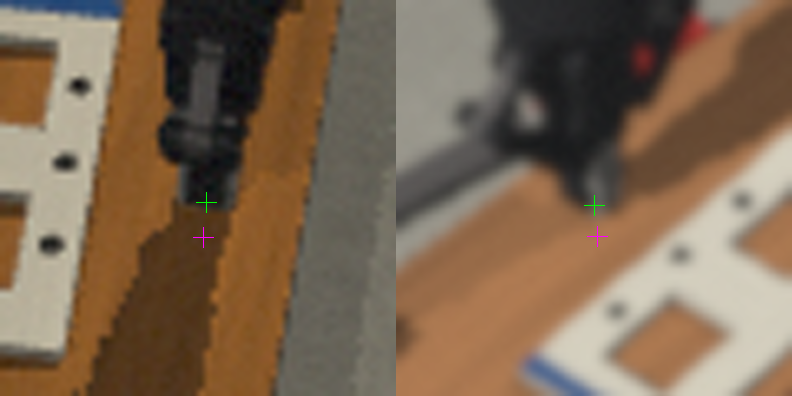

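The tip is right over the board in front of the panel (side (205,205), scene (600,205)), nearly at board height. Touch on.

Request:
servo_tool(commands=[0, 0, 0.002, 0, 0, 0, -1, 0, 0, 0, 0, 0, 0, -1])

```text
t: 7.83
tcp_pos: [0.5186, -0.0494, 0.0662]
tool_rot: [0.999, -0.047, 0.0, 0.0]
force: [-0.4, 0.1, 1.7]
finger_gap: -0.001
gripper_force: 0.3
```

Request:
servo_tool(commands=[0, 0, 0.002, 0, 0, 0, -1, 0, 0, 0, 0, 0, 0, -1])

```text
t: 8.0
tcp_pos: [0.5187, -0.0494, 0.0662]
tool_rot: [0.999, -0.047, 0.0, 0.0]
force: [-2.4, 0.3, 8.4]
finger_gap: -0.001
gripper_force: 4.1
```

Request:
servo_tool(commands=[0, 0, 0.002, 0, 0, 0, -1, 0, 0, 0, 0, 0, 0, -1])

```text
t: 8.17
tcp_pos: [0.5186, -0.0494, 0.0661]
tool_rot: [0.999, -0.047, 0.0, 0.0]
force: [-3.0, 1.1, 15.9]
finger_gap: -0.0
gripper_force: 7.8
```

Contact: the board top corresponds to TCP z = 0.0662. I'll raise to about 0.0685 and push towards the rail.

Request:
servo_tool(commands=[0, 0, -0.009, 0, 0, 0, -1, 0.01, 0, 0, 0, 0, 0, -1, 0.01, 0, 0, 0, 0, 0, -1, 0.01, 0, 0, 0, 0, 0, -1, 0.01, 0, 0, 0, 0, 0, -1, 0.01, 0, 0, 0, 0, 0, -1, 0.01, 0, 0, 0, 0, 0, -1, 0.01, 0, 0, 0, 0, 0, -1, 0.01, 0, 0, 0, 0, 0, -1])

```text
t: 8.92
tcp_pos: [0.5582, -0.053, 0.0683]
tool_rot: [0.999, -0.047, -0.001, -0.0]
force: [-1.9, 0.5, 0.9]
finger_gap: 0.005
gripper_force: 0.4
```

Request:
servo_tool(commands=[0.006, 0, 0, 0, 0, 0, -1, 0.006, 0, 0, 0, 0, 0, -1, 0.006, 0, 0, 0, 0, 0, -1])

```text
t: 9.17
tcp_pos: [0.5673, -0.0539, 0.0685]
tool_rot: [0.999, -0.047, -0.0, -0.0]
force: [-0.9, -0.4, -0.9]
finger_gap: -0.003
gripper_force: 0.3
```

```bash
python3 st.py
```

```text
9.17 riser xy [[-0.0152 -0.0717]] z 0.0685 yaw -0.095 [ 9.989e-01 -4.750e-02 -3.000e-04 -1.000e-04] F [-0.92 -0.39 -0.89] -0.003089297307562513
```

Pushing (about 2 N). Continue to the rail in small rows.

Request:
servo_tool(commands=[0.005, 0, 0, 0, 0, 0, -1, 0.005, 0, 0, 0, 0, 0, -1, 0.003, 0, 0, 0, 0, 0, -1])

```text
t: 9.42
tcp_pos: [0.5739, -0.0546, 0.0686]
tool_rot: [0.999, -0.048, -0.0, -0.0]
force: [-0.4, 0.1, -0.2]
finger_gap: 0.003
gripper_force: 0.5
```

Request:
servo_tool(commands=[0.003, 0, 0, 0, 0, 0, -1, 0.002, 0, 0, 0, 0, 0, -1])

```text
t: 9.58
tcp_pos: [0.5759, -0.0546, 0.0686]
tool_rot: [0.999, -0.047, -0.0, -0.0]
force: [-2.4, 0.8, 0.2]
finger_gap: -0.006
gripper_force: 1.3
```

Request:
servo_tool(commands=[0.002, 0, 0, 0, 0, 0, -1, 0.002, 0, 0, 0, 0, 0, -1])

```text
t: 9.75
tcp_pos: [0.5759, -0.0546, 0.0684]
tool_rot: [0.999, -0.047, -0.003, -0.0]
force: [-6.3, 0.5, 3.7]
finger_gap: -0.0
gripper_force: 3.3
```

Flush: force rises at TCP x = -0.0066 in the riser frame, as expected. Back off, lift, go to the left end and come down.

Request:
servo_tool(commands=[-0.016, 0, 0, 0, 0, 0, -1, 0, 0, -0.04, 0, 0, 0, -1, 0, 0, -0.04, 0, 0, 0, -1, 0, -0.0634, 0, 0, 0, 0, -1, 0.02, -0.0634, 0, 0, 0, 0, -1, 0.044, -0.0634, 0, 0, 0, 0, -1, 0.044, -0.0634, 0, 0, 0, 0, -1, 0, 0, 0, 0, 0, 0, -1, 0, 0, 0, 0, 0, 0, -1])

```text
t: 10.5
tcp_pos: [0.6379, 0.0683, 0.1089]
tool_rot: [0.999, -0.046, 0.002, 0.0]
force: [-0.9, -0.6, -1.2]
finger_gap: -0.003
gripper_force: 0.0
```

```bash
python3 st.py; python3 - <<'E'
from h import *
s=snap('side'); save(cv2.resize(s['img'][115:305,240:400],None,fx=3.15,fy=3.15,interpolation=cv2.INTER_CUBIC),'d3.png')
E
```

```text
10.5 riser xy [[0.0435 0.0567]] z 0.1089 yaw -0.0918 [ 9.989e-01 -4.590e-02  1.900e-03  1.000e-04] F [-0.89 -0.56 -1.24] -0.00349482861017096
```

View pics/d3.png

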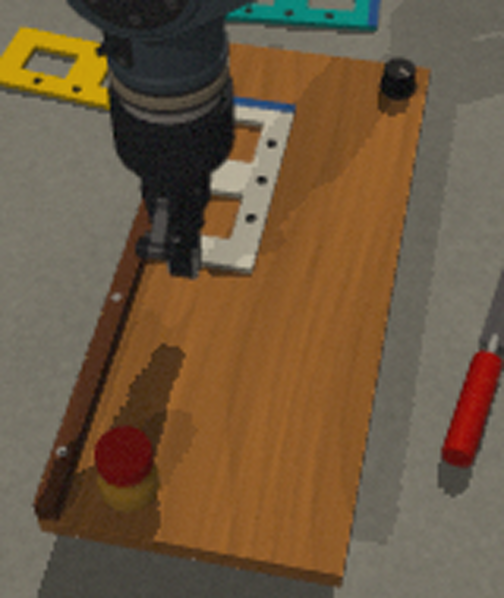

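The panel lies along the rail, its front-left corner at (250,272) and blue front corner at (295,105). The tool is clear at its left. Descend, then push in -y.

Request:
servo_tool(commands=[0, 0, 0.04, 0, 0, 0, -1, 0, 0, 0.03, 0, 0, 0, -1, 0, 0, 0.01, 0, 0, 0, -1, 0, 0, 0, 0, 0, 0, -1, 0, 0.015, 0, 0, 0, 0, -1, 0, 0.015, 0, 0, 0, 0, -1, 0, 0.015, 0, 0, 0, 0, -1, 0, 0.015, 0, 0, 0, 0, -1, 0, 0.015, 0, 0, 0, 0, -1, 0, 0.015, 0, 0, 0, 0, -1])

```text
t: 11.38
tcp_pos: [0.632, 0.0212, 0.0692]
tool_rot: [0.999, -0.048, 0.0, -0.0]
force: [-0.1, 0.1, 0.5]
finger_gap: -0.001
gripper_force: 0.6
```

Request:
servo_tool(commands=[0, 0.015, 0, 0, 0, 0, -1, 0, 0.015, 0, 0, 0, 0, -1, 0, 0.015, 0, 0, 0, 0, -1, 0, 0.015, 0, 0, 0, 0, -1, 0, 0.015, 0, 0, 0, 0, -1])

```text
t: 11.8
tcp_pos: [0.6281, -0.016, 0.0687]
tool_rot: [0.999, -0.047, -0.0, -0.0]
force: [0.4, 0.8, 0.4]
finger_gap: -0.002
gripper_force: 0.6
```

Request:
servo_tool(commands=[0, 0.015, 0, 0, 0, 0, -1, 0, 0.015, 0, 0, 0, 0, -1, 0, 0.015, 0, 0, 0, 0, -1, 0, 0.015, 0, 0, 0, 0, -1, 0, 0.015, 0, 0, 0, 0, -1, 0, 0.015, 0, 0, 0, 0, -1, 0, 0, 0, 0, 0, 0, -1, 0, 0, 0, 0, 0, 0, -1])

```text
t: 12.47
tcp_pos: [0.6238, -0.061, 0.0686]
tool_rot: [0.999, -0.048, -0.0, 0.0]
force: [0.7, 0.3, -0.3]
finger_gap: 0.001
gripper_force: 0.0
```

```bash
python3 st.py; python3 - <<'E'
from h import *
s=snap('side'); a=cv2.resize(s['img'][115:305,240:400],None,fx=3.15,fy=3.15,interpolation=cv2.INTER_CUBIC); save(a,'d4.png')
E
```

```text
12.47 riser xy [[ 0.0418 -0.0733]] z 0.0686 yaw -0.0958 [ 9.989e-01 -4.790e-02 -1.000e-04  2.000e-04] F [ 0.72  0.34 -0.31] 0.0006996154093347575
```

View pics/d4.png

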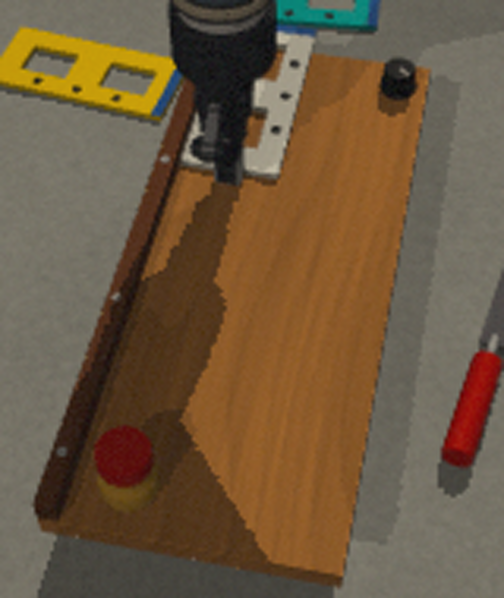

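Tool and panel are as planned: the panel's left edge is at (182,163)–(277,178), and its blue end is now near the board's right end at (318,32). The knob at (399,78) is untouched. Withdraw up and to the front, then measure.

Request:
servo_tool(commands=[0, -0.024, 0, 0, 0, 0, -1, 0, 0, -0.06, 0, 0, 0, -1, 0, 0, -0.06, 0, 0, 0, -1, -0.0585, 0, 0, 0, 0, 0, -1, -0.0585, 0, 0, 0, 0, 0, -1, -0.0585, 0, 0, 0, 0, 0, -1, -0.0585, 0, 0, 0, 0, 0, -1, 0, 0, 0, 0, 0, 0, -1])

```text
t: 13.18
tcp_pos: [0.5003, -0.0336, 0.1279]
tool_rot: [0.999, -0.047, -0.006, -0.001]
force: [-0.8, -0.1, -0.2]
finger_gap: 0.0
gripper_force: 0.0
```

```bash
python3 st.py; cat > meas.py <<'E'
from fit import *
from scipy.ndimage import label
R=np.array([.5892,.016,-.0949])
def model(v,l):
    c,n=np.cos(v[2]),np.sin(v[2]); return np.array(l)@np.array([[c,n],[-n,c]])+v[:2]
L=[(.04,-.09),(-.04,-.09),(-.04,.09),(.04,.09)]
W=[[(sx*.018,y0+sy*.024) for sx,sy in ((1,-1),(-1,-1),(-1,1),(1,1))] for y0 in (-.041,.041)]
def render(s,v,S=6):
    # supersampled mask of the panel's top face incl. windows, on the crop box
    m=np.zeros((400,640),np.uint8); m=cv2.resize(m,None,fx=S,fy=S,interpolation=0)
    pp=lambda l:np.round((proj(s,np.c_[model(v,l),np.full(4,.096)])+.5)*S).astype(np.int32)
    cv2.fillPoly(m,[pp(L)],255)
    for w in W: cv2.fillPoly(m,[pp(w)],0)
    return cv2.resize(m,(640,400),interpolation=cv2.INTER_AREA)/255.
def measure(s,v0):
    im=s['img'].astype(float); mx,mn=im.max(2),im.min(2)
    hsv=cv2.cvtColor(s['img'],cv2.COLOR_RGB2HSV)
    white=(mn>110)&(hsv[...,1]<60); blue=(hsv[...,0]>95)&(hsv[...,0]<130)&(hsv[...,1]>100)
    u=proj(s,np.r_[v0[:2],.096])[0]; yy,xx=np.mgrid[:400,:640]
    near=np.hypot(xx-u[0],yy-u[1])<60
    m=(white|blue)&near
    lab,k=label(m,np.ones((3,3))); sz=np.bincount(lab.ravel()); sz[0]=0; m=lab==sz.argmax()
    box=np.where(m); r=np.hypot(box[1]-u[0],box[0]-u[1]).max()
    from scipy.optimize import minimize
    f=lambda v:((render(s,np.array(v)*[1,1,1])-m)**2)[max(0,int(u[1])-80):int(u[1])+80,int(u[0])-80:int(u[0])+80].sum()
    b=minimize(f,v0,method='Nelder-Mead',options=dict(initial_simplex=[v0,v0+[.008,0,0],v0+[0,.008,0],v0+[0,0,.06]],xatol=1e-4,fatol=.05))
    return b.x,b.fun,int(m.sum())
for n in ('side','scene'):
    s=snap(n); v0=np.r_[model(R,[(.045,-.183)])[0],R[2]]
    v,e,k=measure(s,v0); r=inframe(v[:2],R)[0]; c=inframe(model(v,L),R)
    print(n,'in riser',r.round(4),'yaw',(v[2]-R[2]).round(4),'err',round(e,1),'of',k,'overhang',(-.24-c[:2,1].mean()).round(4),'back gaps R,L',(.085-c[0,0]).round(4),(.085-c[3,0]).round(4))
E
python3 meas.py
```

```text
13.18 riser xy [[-0.0838 -0.0579]] z 0.1279 yaw -0.0936 [ 0.9989 -0.0468 -0.0055 -0.0013] F [-0.81 -0.05 -0.16] 0.000389476766836622
side in riser [ 0.0434 -0.1721] yaw 0.0045 err 66.9 of 1015 overhang 0.0221 back gaps R,L 0.0012 0.0021
scene in riser [ 0.0441 -0.1741] yaw 0.014 err 4361.0 of 5297 overhang 0.0241 back gaps R,L -0.0003 0.0022
```

Side measurement: overhang about 22 mm, flush with the rail (gaps 1–2 mm). The scene fit is worthless because its mask merged with the background. The left end was 9 mm ahead of the TCP, so the TCP goes to y = -0.091, another 18 mm of push.

Request:
servo_tool(commands=[0.0585, 0, 0, 0, 0, 0, -1, 0.0585, 0, 0, 0, 0, 0, -1, 0.0585, 0, 0, 0, 0, 0, -1, 0.0585, 0, 0, 0, 0, 0, -1, 0, 0, 0, 0, 0, 0, -1, 0, 0, 0, 0, 0, 0, -1])

```text
t: 13.78
tcp_pos: [0.6279, -0.0481, 0.1284]
tool_rot: [0.999, -0.047, 0.001, 0.0]
force: [0.2, 0.8, -0.6]
finger_gap: -0.001
gripper_force: 0.0
```

```bash
python3 st.py
```

```text
13.78 riser xy [[ 0.0446 -0.0601]] z 0.1284 yaw -0.0942 [ 9.989e-01 -4.710e-02  1.200e-03  2.000e-04] F [ 0.23  0.81 -0.56] -0.0009924954355463173
```

Request:
servo_tool(commands=[0, 0, 0.06, 0, 0, 0, -1, 0, 0, 0.045, 0, 0, 0, -1, 0, 0, 0.015, 0, 0, 0, -1, 0, 0, 0, 0, 0, 0, -1, 0, 0.01, 0, 0, 0, 0, -1, 0, 0.01, 0, 0, 0, 0, -1, 0, 0.01, 0, 0, 0, 0, -1, 0, 0.01, 0, 0, 0, 0, -1, 0, 0.01, 0, 0, 0, 0, -1, 0, 0.01, 0, 0, 0, 0, -1, 0, 0, 0, 0, 0, 0, -1, 0, 0, 0, 0, 0, 0, -1])

```text
t: 14.78
tcp_pos: [0.6222, -0.0788, 0.0687]
tool_rot: [0.999, -0.048, 0.0, 0.0]
force: [-0.7, 0.4, 0.5]
finger_gap: 0.003
gripper_force: 0.0
```

```bash
python3 st.py
```

```text
14.78 riser xy [[ 0.0418 -0.0912]] z 0.0687 yaw -0.0956 [ 9.989e-01 -4.780e-02  0.000e+00  2.000e-04] F [-0.7   0.37  0.52] 0.0025015894354631666
```

Request:
servo_tool(commands=[0, -0.024, 0, 0, 0, 0, -1, 0, 0, -0.06, 0, 0, 0, -1, 0, 0, -0.06, 0, 0, 0, -1, -0.0585, 0, 0, 0, 0, 0, -1, -0.0585, 0, 0, 0, 0, 0, -1, -0.0585, 0, 0, 0, 0, 0, -1, -0.0485, 0, 0, 0, 0, 0, -1, 0, 0, 0, 0, 0, 0, -1, 0, 0, 0, 0, 0, 0, -1])

```text
t: 15.53
tcp_pos: [0.5107, -0.0543, 0.1288]
tool_rot: [0.999, -0.047, -0.0, -0.0]
force: [-0.1, -1.2, 1.0]
finger_gap: -0.0
gripper_force: 0.0
```

```bash
python3 st.py; sed -i 's/-.183)/-.190)/; s/mn>110/mn>130/' meas.py; python3 meas.py
```

```text
15.53 riser xy [[-0.0715 -0.0774]] z 0.1288 yaw -0.0944 [ 9.989e-01 -4.720e-02 -4.000e-04 -2.000e-04] F [-0.1  -1.17  0.98] -0.00016358018709397467
side in riser [ 0.0439 -0.1892] yaw 0.0027 err 104.3 of 905 overhang 0.0392 back gaps R,L 0.0009 0.0014
scene in riser [-0.2986  0.0425] yaw -0.48 err 1629.0 of 1629 overhang -0.2027 back gaps R,L 0.3897 0.3065
```

Overhang is now about 39 mm. One gentle snug push at the front edge, left half, clear of the knob.

Request:
servo_tool(commands=[0.04, 0.06, 0, 0, 0, 0, -1, 0.04, 0.06, 0, 0, 0, 0, -1, 0, 0, 0, 0, 0, 0, -1, 0, 0, 0, 0, 0, 0, -1, 0, 0, 0.06, 0, 0, 0, -1, 0, 0, 0.045, 0, 0, 0, -1, 0, 0, 0.015, 0, 0, 0, -1, 0, 0, 0, 0, 0, 0, -1, 0.012, 0, 0, 0, 0, 0, -1, 0.012, 0, 0, 0, 0, 0, -1, 0.012, 0, 0, 0, 0, 0, -1])

```text
t: 16.55
tcp_pos: [0.5654, -0.1207, 0.0693]
tool_rot: [0.999, -0.047, 0.001, 0.0]
force: [0.4, 0.5, 0.4]
finger_gap: -0.002
gripper_force: 0.0
```

Request:
servo_tool(commands=[0.006, 0, 0, 0, 0, 0, -1, 0.004, 0, 0, 0, 0, 0, -1, 0, 0, 0, 0, 0, 0, -1])

```text
t: 16.8
tcp_pos: [0.5693, -0.1211, 0.0688]
tool_rot: [0.999, -0.047, 0.0, 0.0]
force: [0.6, -0.2, -0.8]
finger_gap: 0.001
gripper_force: 0.0
```

```bash
python3 st.py
```

```text
16.8 riser xy [[-0.0069 -0.1384]] z 0.0688 yaw -0.0946 [ 9.989e-01 -4.730e-02  0.000e+00  1.000e-04] F [ 0.59 -0.23 -0.79] 0.0014059235560371997
```

Request:
servo_tool(commands=[0.002, 0, 0, 0, 0, 0, -1, 0.002, 0, 0, 0, 0, 0, -1, 0, 0, 0, 0, 0, 0, -1])

```text
t: 17.05
tcp_pos: [0.5695, -0.1211, 0.0686]
tool_rot: [0.999, -0.047, -0.001, -0.0]
force: [-3.0, 0.6, 2.8]
finger_gap: -0.001
gripper_force: 1.8
```

Request:
servo_tool(commands=[0.002, 0, 0, 0, 0, 0, -1, 0, 0, 0, 0, 0, 0, -1])

```text
t: 17.22
tcp_pos: [0.5695, -0.121, 0.0685]
tool_rot: [0.999, -0.047, -0.002, -0.0]
force: [-5.8, 0.6, 3.1]
finger_gap: 0.002
gripper_force: 2.9
```

Flush and stiff at the same x as the first seating. Back off, lift and check.

Request:
servo_tool(commands=[-0.02, 0, 0, 0, 0, 0, -1, -0.02, 0, 0, 0, 0, 0, -1, 0, -0.02, -0.06, 0, 0, 0, -1, -0.02, -0.04, -0.06, 0, 0, 0, -1, -0.02, -0.06, -0.05, 0, 0, 0, -1, 0, 0, 0, 0, 0, 0, -1, 0, 0, 0, 0, 0, 0, -1, 0, 0, 0, 0, 0, 0, -1])

```text
t: 17.88
tcp_pos: [0.5385, -0.0582, 0.1537]
tool_rot: [0.999, -0.047, 0.001, 0.0]
force: [-0.1, -0.4, -0.6]
finger_gap: -0.003
gripper_force: 0.0
```

```bash
sed -i "s/('side','scene')/('side',)/" meas.py; python3 meas.py; python3 - <<'E'
from fit import *
R=[.5892,.016,-.0949]
s=snap('scene')
for q in ('panel','knob','screw_jar','file','multimeter'):
    print(q,[(np.round(d['box']).tolist(),round(d['conf'],2)) for d in manip.look_for(s,q)])
# independent check in the scene view: blue band centroid vs expectation
h=cv2.cvtColor(s['img'],cv2.COLOR_RGB2HSV); m=(h[...,0]>95)&(h[...,0]<130)&(h[...,1]>100)
m[:,:220]=0;m[:200]=0;m[285:]=0;m[:,330:]=0
y,x=np.where(m); print(len(x)); 
if len(x): print(inframe(onz(s,[(x.mean(),y.mean())],.096)[:,:2],R))
E
```

```text
side in riser [ 0.0443 -0.1897] yaw 0.0047 err 117.5 of 889 overhang 0.0397 back gaps R,L 0.0003 0.0012
panel [([195.0, 298.0, 68.0, 55.0], 0.8), ([254.0, 218.0, 65.0, 54.0], 0.72), ([287.0, 292.0, 70.0, 67.0], 0.66), ([236.0, 171.0, 72.0, 46.0], 0.52), ([247.0, 219.0, 13.0, 12.0], 0.45)]
knob []
screw_jar [([374.0, 156.0, 18.0, 19.0], 0.51)]
file [([235.0, 174.0, 74.0, 42.0], 0.65)]
multimeter [([366.0, 144.0, 46.0, 33.0], 0.91)]
30
[[ 0.04565833 -0.275176  ]]
```

Both views agree: overhang about 40 mm, back gaps about 1 mm.

```bash
python3 -c "
from station import manip; print(manip.sign_off())"
```

```text
the job is handed in; nothing more can be done
None
```

The job is handed in: the panel measures flat along the back rail (gaps about 1 mm) with its blue end about 40 mm past the board's right-hand end; the jar, file and multimeter show no movement, and the knob looked untouched when last seen, but the last check didn't detect it.

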